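Load the pill tube and click the organizer tray home

TASK

Take the yellow-capped pill tube off the saucer, stand it in the empty hole at the front of the pill organizer's blue tray, all the way down, and let go. Then push the tray into the organizer by its white front plate until the spring catch clicks and the tray stays in by itself when you take your hand away; push gently, do not ram it against its stop. Leave the tumbler, the travel mug and the funnel standing where they are.

Things in the scene. Friction and masses are not known exactly. Their poses are not given: they have to be found in the camera images.
- organizer: White pill organizer, fixed (numbers in mm). Origin on the bar under the slideway's middle; x = the way the tray is pushed home (away from the robot, yaw within 0.45 rad), z up. Floor plate x -125 to 150, y +-63, 8 mm thick. Side rails x -125 to 95, |y| 39 to 63, top z 30 mm; between them the tray's 78 mm wide channel, open at the robot's end. Flip-lid block at the far end: x 95 to 150, top z 58 mm.
- tray: Blue tray (numbers in mm), 120 x 76, top 34 above its origin, sliding along the organizer's +x. Origin: middle of its underside, 8 mm above the bar, at organizer x -57 mm when fully out (start). White upright front plate at its robot end, outer face at tray x -68. Tube places along its middle: empty hole at x -32; at x 6 and 40 short fixed tubes, tops 64 above the origin, 21 wide.
- tray_face (a point): Point on the outer (robot side) face of the white front plate (76 mm wide, 8 mm thick), on its centre line, 48 mm above the bar; the plate reaches 40 mm below and 18 mm above it. Push here along the organizer's +x, above the rails. A return spring (2 to 3 N) and 0.6 N friction resist; let go before the click, the tray runs back out. Over 25 N on the tray is ramming.
- first_click (a point): Where tray_face would be at 42 mm of travel, fixed to the organizer. The hidden catch holds the tray at one place 0 to 40 mm beyond this; it differs each time and cannot be seen. Pushed slowly (10 to 20 mm/s), the force rises over the last 20 mm to about 5 N, drops as the catch clicks in, and 4 mm on a firm rubber stop begins (8 N per mm): 10 to 15 N is felt only once it is in. It then holds against 8 N.
- well_floor (a point): Centre of the floor of the empty hole in the tray, 14 mm above the bar. The hole is round, 22 mm wide, 28 mm deep, with a 2 mm chamfer at its mouth, vertical.
- tube: Closed amber pill tube with a yellow cap, 20 mm diameter all the way up, 80 mm tall (cap: top 24 mm), 30 g, standing upright on the saucer. Origin: centre of its underside, z up.
- saucer: Round white ceramic saucer, 124 mm across, 16 mm high, loose on the bar; origin: centre of its underside. The tube stands near its middle. It may be to the left or the right of the organizer.
- tumbler: Clear glass tumbler, 72 mm across, 105 mm tall, loose, to be left alone; origin: centre of its underside.
- mug: Aluminium travel mug with black press-button lid, 74 mm across, 163 mm tall, loose, to be left alone; origin: centre of its underside.
- funnel: Small green funnel standing mouth down, 68 mm across, 62 mm tall, loose, to be left alone; origin: centre of its lower (wide) end.
There are look-alikes about, which are no part of the job. There is more than one size of the tube; the one meant has the size given above.

How it is judged:
By the outcome, as a careful person would: the job done as asked, in the order asked, and still so for the second after the job is handed in, with the robot touching nothing.
It also fails if it takes over 64 s, if anything falls off the work surface, if the arm or the gripper's body presses on something with over 40 N, if the wrist force passes 120 N, or if a joint passes its speed limit or range.

ROBOT

A 7-joint arm with a two-finger parallel gripper is mounted at the origin on the work surface. World frame = base frame: x ahead of the robot, y to its left, z up, the work surface at z = 0. Lengths are in m, angles in rad, forces in N, time in s.
With the tool pointing down it reaches from about 0.35 to 0.9 m from the base axis. Payload 8.1 kg.
Tool frame: the origin (TCP) lies between the finger pads; the fingertips stand 19 mm ahead of it and the grasp point (between the pads) is the TCP; y points along the fingers, x is the direction in which the jaws open and shut, and the axes are right-handed (so a half turn about y gives the same grasp; the last joint's range is limited). The gripper opens to 92 mm and grips with 3 to 60 N. Pads are 19 mm wide; open, the fingers measure 130 mm over their backs; the gripper's body (75 mm by 190 mm) begins 47 mm behind the grasp point.
Start: joints at [1.06, 0.434, 0.025, 1.573, -0.012, 1.134, -0.075], TCP at [0.248, -0.574, 0.246] pointing down, gripper open.
Joint ranges: [-2.62, 2.62], [-0.44, 2.09], [-1.27, 1.32], [0.08, 2.57], [-1.32, 4.46], [0.12, 2], [-2.74, 2.74]. Speed limits (rad/s): [2.22, 2.22, 3.01, 3.01, 3.14, 3.14, 3.14].

INTERFACE

Orientations are given as a rotation vector (axis times angle).
In Python, from cell import arm gives the robot as it stands.
- The arm moves only by the tool move_arm, never from a script. Its argument "series" is a list of rows, each an object of numbers: "x", "y", "z": the shift along the tool's x, y, z in cm; "rx", "ry", "rz": the turn, a rotation vector about the tool's x, y, z in rad. In form: [{"x": .., "y": .., "z": .., "rx": .., "ry": .., "rz": ..}, ...]. A call has 1 to 12 rows; each row shifts and turns the pose as measured when the row begins, along the tool's axes as they then stand; what a row does not reach is not made up. A row lasts 1/8 s, in which the tool goes at most 62.5 mm and 10.7 degrees, less where a joint would pass 70% of its speed; a pose out of reach is approached as far as the arm can. A call is refused whole if a number of a shift passes 6.25 or a number of a turn 0.188, either way. A call with a gripper value outside its range is refused whole. "jaw" is the finger opening in cm, from 0 to 9.18, set as the call begins (left out, the last holds). The fingers move at their own pace and stop on an object; "newtons" is the grip in N (left out, the last holds). Time passes only in rows, so rows that do not move let the fingers close. It gives the time, the measured TCP pose, the force and the opening at its end, in the units of the state.
- arm.observe(): the state, without advancing time (a new reading comes with each control period).
- arm.get_image(name): name is "scene" or "top"; returns the picture (384x512x3 uint8, blue, green, red); there is no depth.
- arm.camera_params(name): a dict with "K" (3x3 intrinsics, pixels), "R" (3x3) and "t" (3): a world point X has camera coordinates R X + t. Camera axes: x right, y down, z forward; pixel columns grow to the right and rows downward; lengths in m; the calibration is good to about 2 mm. A picture is of the moment at which its call begins. camera_params takes no time and is no camera call.
- arm.sign_off(): hands the job in, once; it reports no verdict.
The state is a dict: "clock": time; "joints": joint angles; "dq": joint speeds; "joint_efforts": joint torques, N m; "position": TCP position; "ee_rot": TCP orientation; "force": force on the tool from outside, world axes, zero at the start; "ft_torque": the same for the moment, N m; "width": opening from 0.0 (shut) to 1.0 (fully open).
Only numpy, scipy, OpenCV 4.12 (cv2) and the standard library are available. Lean on these libraries where they do the work, as an engineer would, in place of code of your own. Each camera call takes 0.05 s, during which the arm holds its last target.

## Working session

There is one attempt and no reset: what is moved stays moved. The work goes in short steps, Python scripts to look and compute and a tool call to move; the robot and the scene stay as the last step left them, time stands still between calls to the robot, and variables do not carry over. Pictures are saved under pics/ and viewed, and the job is handed in when it is done.

Besides the shell and the picture viewer there is one more tool, called after "Request:" by a JSON object that holds its "fn" and its "kwargs", one argument or row to a line. move_arm: Moves the arm, as the interface text tells. Its arguments: {"type":"object","properties":{"series":{"type":"array","items":{"type":"object","properties":{"x":{"type":"number"},"y":{"type":"number"},"z":{"type":"number"},"rx":{"type":"number"},"ry":{"type":"number"},"rz":{"type":"number"}}}},"jaw":{"type":"number"},"newtons":{"type":"number"}},"required":["series"]}

```bash
ls; mkdir -p pics; python3 - <<'E'
from cell import arm
import cv2
o=arm.observe();print(o)
for n in("scene","top"):
    im=arm.get_image(n);cv2.imwrite(f"pics/{n}0.png",im);p=arm.camera_params(n);print(n,p)
E
```

```text
pics
{'clock': 0.0, 'joints': array([ 1.06041439,  0.43521356,  0.02495173,  1.57411739, -0.01158561,
        1.13399056, -0.07510673]), 'dq': array([-1.94275394e-04,  2.88934925e-05, -7.88559397e-05, -1.10799210e-04,
        1.61420418e-03, -1.03356765e-03, -1.05575948e-04]), 'joint_efforts': array([-1.93107786e-03, -6.67856669e+01,  9.83639807e-01, -3.14450204e+01,
       -6.07229560e-02,  4.30070807e-02,  2.31815529e-04]), 'position': array([ 0.24762005, -0.57331973,  0.24494271]), 'ee_rot': array([-1.37418044,  0.90488609, -0.90258423]), 'force': array([-0.1111961 , -0.70958635, -0.09537925]), 'ft_torque': array([-0.00902415,  0.04174622, -0.03748946]), 'width': 0.9988683447594957}
scene {'K': array([[460.31527302,   0.        , 251.07338384],
       [  0.        , 460.31527302, 194.44827517],
       [  0.        ,   0.        ,   1.        ]]), 'R': array([[ 0.83961538,  0.54317001,  0.00351444],
       [ 0.31174278, -0.47656373, -0.82201183],
       [-0.44481732,  0.69126937, -0.56945957]]), 't': array([-0.46714192, -0.13574692,  1.56664678])}
top {'K': array([[371.04793936,   0.        , 259.77835805],
       [  0.        , 371.04793936, 187.91466422],
       [  0.        ,   0.        ,   1.        ]]), 'R': array([[-0.01090258, -0.99989939, -0.00907438],
       [-0.99607137,  0.0116575 , -0.08778347],
       [ 0.08788043,  0.00808166, -0.99609825]]), 't': array([-0.03741353,  0.58604249,  1.09335144])}
```

View pics/scene0.png

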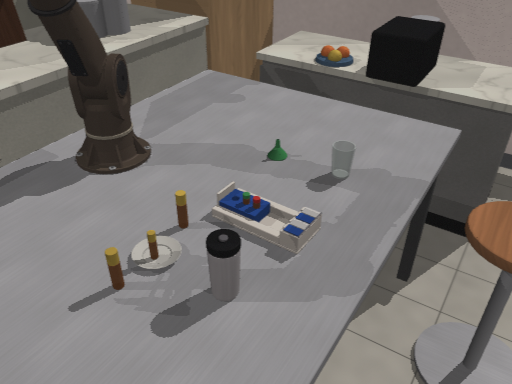

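View pics/top0.png

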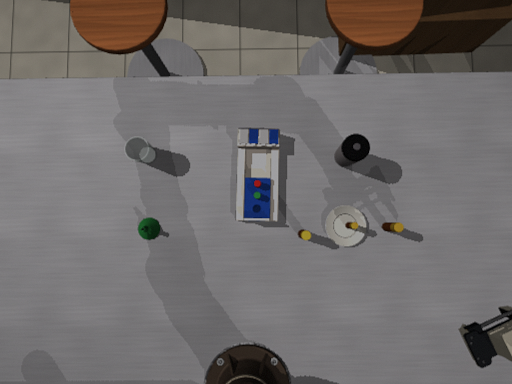

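```bash
python3 - <<'E'
import cv2
a=cv2.imread("pics/scene0.png");b=cv2.imread("pics/top0.png")
cv2.imwrite("pics/c1.png",cv2.resize(a[180:300,90:250],None,fx=5,fy=5,interpolation=cv2.INTER_CUBIC))
cv2.imwrite("pics/c2.png",cv2.resize(b[120:250,230:410],None,fx=4.4,fy=4.4,interpolation=cv2.INTER_CUBIC))
cv2.imwrite("pics/c3.png",cv2.resize(a[180:250,205:325],None,fx=6.6,fy=6.6,interpolation=cv2.INTER_CUBIC))
E
```

```text
(no output)
```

View pics/c1.png

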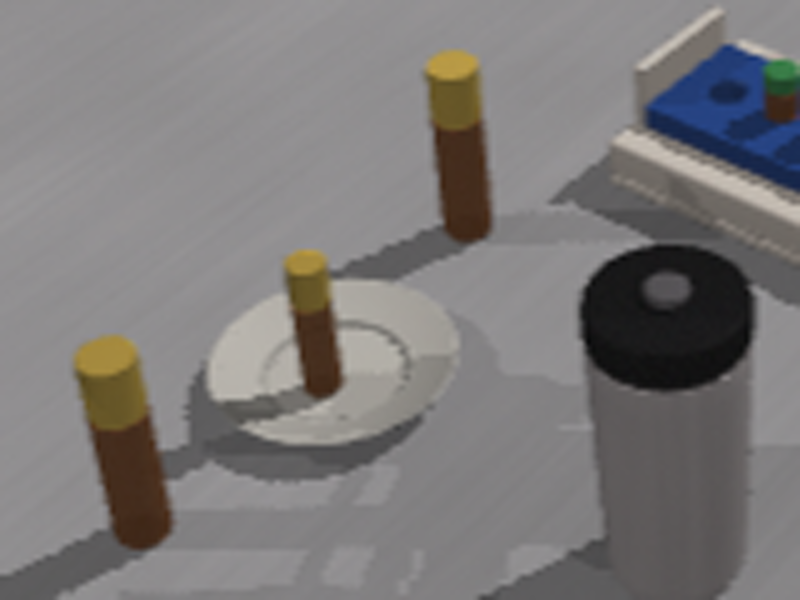

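View pics/c2.png

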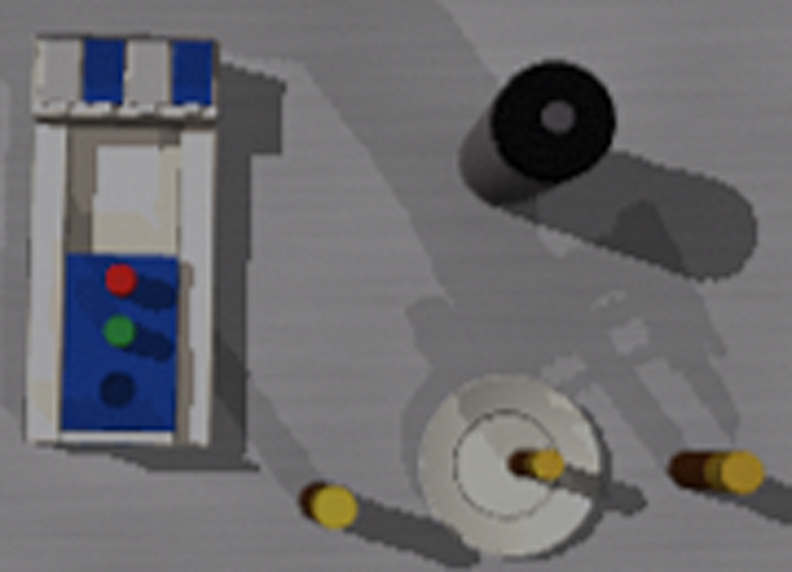

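View pics/c3.png

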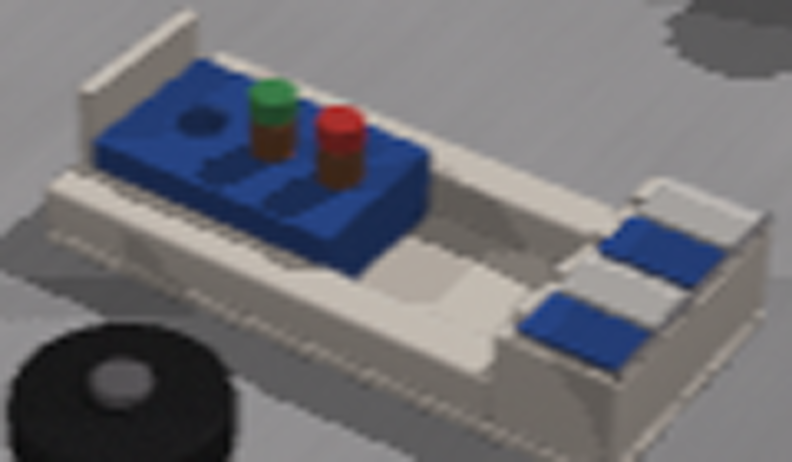

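```bash
cat > h.py <<'E'
import numpy as np,cv2
from cell import arm
from scipy.optimize import least_squares
from scipy.spatial.transform import Rotation as Ro
P={n:arm.camera_params(n) for n in("scene","top")}
def proj(n,X):
    p=P[n];c=np.atleast_2d(X)@p["R"].T+p["t"];u=c@p["K"].T;return u[:,:2]/u[:,2:]
def tri(a,b):
    return least_squares(lambda X:np.r_[proj("scene",X)[0]-a,proj("top",X)[0]-b],[.5,0,.05])
def onz(n,uv,z):
    p=P[n];d=p["R"].T@np.linalg.solve(p["K"],[*uv,1]);c=-p["R"].T@p["t"];return c+d*(z-c[2])/d[2]
E
python3 - <<'E'
from h import *
s=lambda c,f,o:np.array(c)/f+np.array(o)-0.5+0.5/f
r=tri(s((306,262),5,(90,180)),s((547,463),4.4,(230,120)));print("cap",r.x,r.fun)
for nm,a,b in(("t2",(452,64),(333,507)),("t3",(107,352),(741,471))):
    r=tri(s(a,5,(90,180)),s(b,4.4,(230,120)));print(nm,r.x,r.fun)
obs=[("top",(208,443),(-125,-63,30)),("top",(26,441),(-125,63,30)),("top",(36,38),(150,63,58)),("top",(216,40),(150,-63,58)),("top",(118,388),(-89,0,42)),("top",(120,280),(-17,0,72)),("top",(118,331),(-51,0,72)),
("scene",(203,121),(-89,0,42)),("scene",(275,90),(-51,0,72)),("scene",(341,116),(-17,0,72)),("scene",(770,213),(150,63,58)),("scene",(612,375),(150,-63,58)),("scene",(52,182),(-125,-63,30)),("scene",(85,92),(-125,-38,66)),("scene",(190,12),(-125,38,66))]
uv=[s(c,4.4 if n=="top" else 6.6,(230,120) if n=="top" else (205,180)) for n,c,_ in obs]
def W(q,X):
    X=np.array(X)/1000;c,d=np.cos(q[2]),np.sin(q[2]);return np.array([q[0]+c*X[0]-d*X[1],q[1]+d*X[0]+c*X[1],X[2]])
f=lambda q:np.concatenate([proj(o[0],W(q,o[2]))[0]-u for o,u in zip(obs,uv)])
r=least_squares(f,[.6,0,0],x_scale=[.1,.1,.1],loss="soft_l1");print("org",r.x);print(f(r.x).reshape(-1,2).round(1))
print("hole",W(r.x,(-89,0,42)),"face",W(r.x,(-125,0,48)))
# saucer, others
print("saucer",onz("top",s((511,466),4.4,(230,120)),.016), "saucer scene",onz("scene",s((333,362),5,(90,180)),.016))
print("tube base scene",onz("scene",s((322,388),5,(90,180)),.008))
print("mug lid",onz("top",s((553,121),4.4,(230,120)),.163))
o=arm.observe();print(Ro.from_rotvec(o["ee_rot"]).as_matrix().round(3))
E
```

```text
cap [ 0.47241896 -0.30940187  0.0847825 ] [0.0575562  0.00373704 0.04552258 0.05057506]
t2 [ 0.44673856 -0.16892859  0.10865229] [0.07680307 0.00168053 0.05302112 0.06214967]
t3 [ 0.4666227  -0.42396614  0.11033884] [0.00421678 0.00051487 0.00367838 0.00380676]
org [ 0.61305635 -0.03640821 -0.03937459]
[[ 0.2  0.7]
 [-0.7 -0.1]
 [-0.5 -1.3]
 [ 1.  -0.7]
 [-0.2  0.4]
 [-0.2 -0.3]
 [-0.  -0.2]
 [-0.3 -0.3]
 [-0.2  0. ]
 [ 0.1  0.2]
 [ 1.1 -0.1]
 [ 0.7  0.6]
 [-1.5  0.4]
 [-1.3 -1. ]
 [-0.6 -1.1]]
hole [ 0.52412533 -0.03290478  0.042     ] face [ 0.48815323 -0.03148766  0.048     ]
saucer [ 0.46982999 -0.30135003  0.016     ] saucer scene [ 0.47231162 -0.30218216  0.016     ]
tube base scene [ 0.47395327 -0.31321128  0.008     ]
mug lid [ 0.67957032 -0.30073962  0.163     ]
[[ 0.397 -0.001  0.918]
 [-0.918  0.001  0.397]
 [-0.001 -1.    -0.   ]]
```

The candidates are the yellow-capped tubes at scene pixels (182,210), (115,270) and (152,246). Triangulated, the first two are 109–110 mm tall. The one on the saucer has its cap top at z = 85 mm on the saucer floor, so it is 80 mm tall. That matches, and the crop confirms it.

```bash
cat >> h.py <<'E'
def plan(t,yaw_deg,n):
    "tool-frame rows to reach t with tool y down and tool x at yaw"
    o=arm.observe();Rc=Ro.from_rotvec(o["ee_rot"]);p=o["position"]
    a=np.radians(yaw_deg);x=np.array([np.cos(a),np.sin(a),0]);y=np.array([0,0,-1.]);T=Ro.from_matrix(np.c_[x,y,np.cross(x,y)])
    rv=(Rc.inv()*T).as_rotvec();d=(np.array(t)-p)/n
    print("turn total",rv.round(4),"pos",p.round(4),"F",o["force"].round(2),"t",round(o["clock"],2),"w",round(o["width"],3))
    for i in range(n):
        Ri=Rc*Ro.from_rotvec(rv*i/n);print((Ri.inv().apply(d)*100).round(2),(rv/n).round(3))
E
python3 -c "
from h import *
plan((.4725,-.310,.20),-40,8)"
```

```text
turn total [-2.000e-04 -4.649e-01 -1.400e-03] pos [ 0.2477 -0.5734  0.245 ] F [-0.15 -0.42  0.76] t 0.1 w 1.0
[-1.91  0.57  3.89] [-0.    -0.058 -0.   ]
[-1.68  0.56  3.99] [-0.    -0.058 -0.   ]
[-1.44  0.56  4.08] [-0.    -0.058 -0.   ]
[-1.2   0.56  4.16] [-0.    -0.058 -0.   ]
[-0.96  0.56  4.22] [-0.    -0.058 -0.   ]
[-0.71  0.56  4.27] [-0.    -0.058 -0.   ]
[-0.47  0.56  4.3 ] [-0.    -0.058 -0.   ]
[-0.21  0.56  4.32] [-0.    -0.058 -0.   ]
```

Request:
{"fn": "move_arm", "kwargs": {
  "series": [
    {"x":-1.9,"y":0.55,"z":3.9,"ry":-0.058},
    {"x":-1.7,"y":0.55,"z":4.0,"ry":-0.058},
    {"x":-1.45,"y":0.55,"z":4.1,"ry":-0.058},
    {"x":-1.2,"y":0.55,"z":4.15,"ry":-0.058},
    {"x":-0.95,"y":0.55,"z":4.2,"ry":-0.058},
    {"x":-0.7,"y":0.55,"z":4.25,"ry":-0.058},
    {"x":-0.45,"y":0.55,"z":4.3,"ry":-0.058},
    {"x":-0.2,"y":0.55,"z":4.3,"ry":-0.058},
    {"x":0}
  ],
  "jaw": 6,
  "newtons": 10
}}

```text
invalid input
```

```bash
python3 -c "
from h import *
plan((.4725,-.310,.11),-40,4)
cv2.imwrite('pics/s1.png',arm.get_image('scene'));cv2.imwrite('pics/t1.png',arm.get_image('top'))
a=cv2.imread('pics/s1.png');b=cv2.imread('pics/t1.png')
cv2.imwrite('pics/st1.png',np.hstack([cv2.resize(a[150:300,80:210],None,fx=3,fy=3),cv2.resize(b[150:300,280:410],None,fx=3,fy=3)]))"
```

```text
turn total [-2.000e-04 -4.649e-01 -1.400e-03] pos [ 0.2477 -0.5734  0.245 ] F [-0.15 -0.42  0.76] t 0.1 w 1.0
[-3.81  3.38  7.77] [-0.    -0.116 -0.   ]
[-2.88  3.38  8.16] [-0.    -0.116 -0.   ]
[-1.92  3.38  8.44] [-0.    -0.116 -0.   ]
[-0.93  3.38  8.61] [-0.    -0.116 -0.   ]
```

View pics/st1.png

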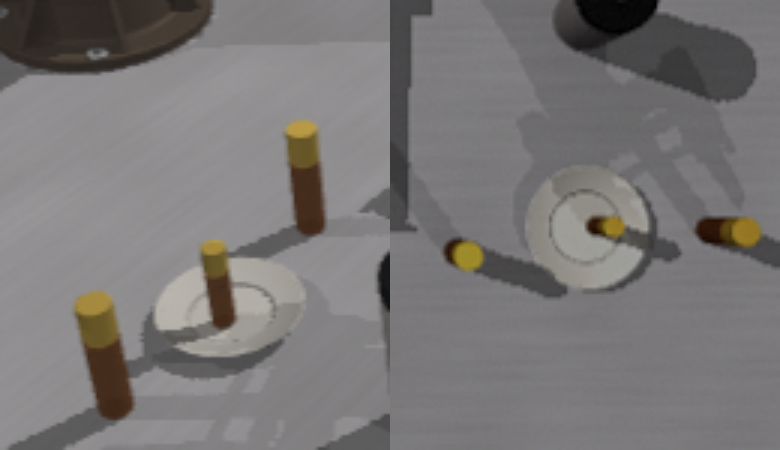

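The call was refused and the picture shows nothing moved. Next I'll try full rows with all six numbers.

Request:
{"fn": "move_arm", "kwargs": {
  "series": [
    {"x":-1.9,"y":0.55,"z":3.9,"rx":0,"ry":-0.058,"rz":0},
    {"x":-1.7,"y":0.55,"z":4.0,"rx":0,"ry":-0.058,"rz":0},
    {"x":-1.45,"y":0.55,"z":4.1,"rx":0,"ry":-0.058,"rz":0},
    {"x":-1.2,"y":0.55,"z":4.15,"rx":0,"ry":-0.058,"rz":0},
    {"x":-0.95,"y":0.55,"z":4.2,"rx":0,"ry":-0.058,"rz":0},
    {"x":-0.7,"y":0.55,"z":4.25,"rx":0,"ry":-0.058,"rz":0},
    {"x":-0.45,"y":0.55,"z":4.3,"rx":0,"ry":-0.058,"rz":0},
    {"x":-0.2,"y":0.55,"z":4.3,"rx":0,"ry":-0.058,"rz":0}
  ],
  "jaw": 6,
  "newtons": 10
}}

```text
clock: 1.2
position: [0.4747, -0.3057, 0.1987]
ee_rot: [-1.504, 0.544, -0.541]
force: [0.4, -0.9, -0.4]
width: 0.653
```

```bash
python3 -c "
from h import *
plan((.4725,-.310,.11),-40,4)"
```

```text
turn total [ 0.0022  0.0052 -0.0012] pos [ 0.4747 -0.3057  0.1987] F [ 0.42 -0.86 -0.43] t 1.2 w 0.653
[ 0.03  2.22 -0.11] [ 0.001  0.001 -0.   ]
[ 0.03  2.22 -0.11] [ 0.001  0.001 -0.   ]
[ 0.03  2.22 -0.12] [ 0.001  0.001 -0.   ]
[ 0.03  2.22 -0.12] [ 0.001  0.001 -0.   ]
```

Request:
{"fn": "move_arm", "kwargs": {
  "series": [
    {"x":0.1,"y":2,"z":-0.45,"rx":0,"ry":0,"rz":0},
    {"x":0,"y":3,"z":0,"rx":0,"ry":0,"rz":0},
    {"x":0,"y":3,"z":0,"rx":0,"ry":0,"rz":0},
    {"x":0,"y":0,"z":0,"rx":0,"ry":0,"rz":0}
  ]
}}

```text
clock: 1.7
position: [0.4759, -0.3049, 0.1166]
ee_rot: [-1.503, 0.536, -0.534]
force: [-0.5, 0.6, 0.7]
width: 0.652
```

```bash
python3 -c "
from h import *
plan((.4725,-.310,.068),-40,2)
cv2.imwrite('pics/s2.png',arm.get_image('scene'));cv2.imwrite('pics/t2.png',arm.get_image('top'))
a=cv2.imread('pics/s2.png');b=cv2.imread('pics/t2.png')
cv2.imwrite('pics/st2.png',np.hstack([cv2.resize(a[170:300,90:200],None,fx=3.5,fy=3.5),cv2.resize(b[160:290,290:400],None,fx=3.5,fy=3.5)]))"
```

```text
turn total [-0.0002  0.0145 -0.0013] pos [ 0.4759 -0.3049  0.1166] F [-0.53  0.59  0.71] t 1.7 w 0.652
[ 0.03  2.43 -0.3 ] [-0.     0.007 -0.001]
[ 0.03  2.43 -0.3 ] [-0.     0.007 -0.001]
```

View pics/st2.png

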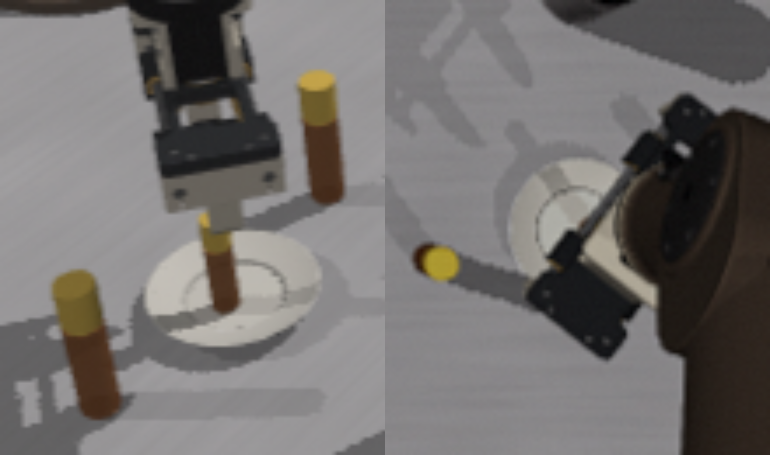

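Request:
{"fn": "move_arm", "kwargs": {
  "series": [
    {"x":0.05,"y":0,"z":-0.6,"rx":0,"ry":0.014,"rz":0},
    {"x":0,"y":0,"z":0,"rx":0,"ry":0,"rz":0}
  ]
}}

```text
clock: 2.05
position: [0.475, -0.3121, 0.1214]
ee_rot: [-1.501, 0.542, -0.553]
force: [0.6, -0.4, 0.8]
width: 0.658
```

```bash
python3 -c "
from h import *
plan((.4725,-.310,.068),-40,2)"
```

```text
turn total [-0.0016 -0.0013  0.0067] pos [ 0.475  -0.3121  0.1214] F [ 0.6  -0.41  0.81] t 2.05 w 0.658
[-0.18  2.67 -0.  ] [-0.001 -0.001  0.003]
[-0.17  2.67 -0.  ] [-0.001 -0.001  0.003]
```

Request:
{"fn": "move_arm", "kwargs": {
  "series": [
    {"x":-0.3,"y":0,"z":0,"rx":0,"ry":0,"rz":0},
    {"x":0,"y":1,"z":0,"rx":0,"ry":0,"rz":0},
    {"x":0,"y":1,"z":0,"rx":0,"ry":0,"rz":0}
  ]
}}

```text
clock: 2.42
position: [0.4735, -0.3107, 0.1021]
ee_rot: [-1.502, 0.539, -0.556]
force: [-0.3, -0.2, -0.5]
width: 0.654
```

```bash
python3 -c "
from h import *
plan((.4725,-.310,.068),-40,2)
print(arm.observe()['dq'].round(3),arm.observe()['joints'].round(3))"
```

```text
turn total [-0.0022 -0.0016  0.0101] pos [ 0.4735 -0.3107  0.1021] F [-0.35 -0.18 -0.55] t 2.42 w 0.654
[-0.08  1.7  -0.01] [-0.001 -0.001  0.005]
[-0.07  1.71 -0.01] [-0.001 -0.001  0.005]
[-0.016  0.105  0.017  0.067  0.031 -0.18  -0.028] [ 0.61   0.503 -0.171  1.873  0.119  0.764 -0.325]
```

Position is within 1.5 mm. Going down to grasp height.

Request:
{"fn": "move_arm", "kwargs": {
  "series": [
    {"x":-0.1,"y":1.2,"z":0,"rx":0,"ry":0,"rz":0.01},
    {"x":0,"y":1.2,"z":0,"rx":0,"ry":0,"rz":0},
    {"x":0,"y":0.9,"z":0,"rx":0,"ry":0,"rz":0},
    {"x":0,"y":0,"z":0,"rx":0,"ry":0,"rz":0}
  ]
}}

```text
clock: 2.92
position: [0.4718, -0.3092, 0.0645]
ee_rot: [-1.497, 0.55, -0.544]
force: [-0.2, -0.1, -0.6]
width: 0.652
```

```bash
python3 -c "
from h import *
plan((.4725,-.310,.068),-40,2)
cv2.imwrite('pics/s3.png',arm.get_image('scene'))
a=cv2.imread('pics/s3.png')
cv2.imwrite('pics/st3.png',cv2.resize(a[170:300,90:210],None,fx=4.5,fy=4.5))"
```

```text
turn total [-0.0017 -0.0012 -0.0045] pos [ 0.4718 -0.3092  0.0645] F [-0.22 -0.11 -0.56] t 2.92 w 0.652
[ 0.05 -0.18 -0.01] [-0.001 -0.001 -0.002]
[ 0.05 -0.18 -0.01] [-0.001 -0.001 -0.002]
```

View pics/st3.png

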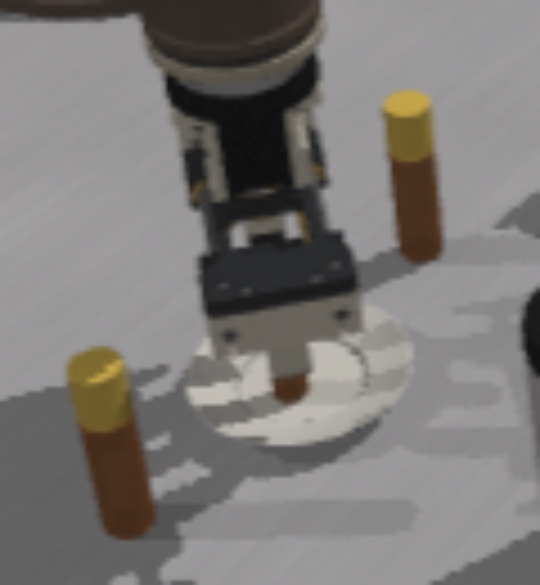

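Request:
{"fn": "move_arm", "kwargs": {
  "series": [
    {"x":0,"y":0,"z":0,"rx":0,"ry":0,"rz":0},
    {"x":0,"y":0,"z":0,"rx":0,"ry":0,"rz":0},
    {"x":0,"y":0,"z":0,"rx":0,"ry":0,"rz":0},
    {"x":0,"y":0,"z":0,"rx":0,"ry":0,"rz":0},
    {"x":0,"y":0,"z":0,"rx":0,"ry":0,"rz":0},
    {"x":0,"y":0,"z":0,"rx":0,"ry":0,"rz":0}
  ],
  "jaw": 0.5,
  "newtons": 12
}}

```text
clock: 3.72
position: [0.4728, -0.3098, 0.0663]
ee_rot: [-1.498, 0.548, -0.547]
force: [-0.7, 1.0, -0.7]
width: 0.211
```

Request:
{"fn": "move_arm", "kwargs": {
  "series": [
    {"x":0,"y":-1,"z":0,"rx":0,"ry":0,"rz":0},
    {"x":0,"y":-3,"z":0,"rx":0,"ry":0,"rz":0},
    {"x":0,"y":-4,"z":0,"rx":0,"ry":0,"rz":0},
    {"x":0,"y":-4,"z":0,"rx":0,"ry":0,"rz":0},
    {"x":0,"y":-2,"z":0,"rx":0,"ry":0,"rz":0}
  ]
}}

```text
clock: 4.35
position: [0.4719, -0.3095, 0.2114]
ee_rot: [-1.497, 0.549, -0.544]
force: [0.2, -0.1, -0.6]
width: 0.216
```

```bash
python3 -c "
from h import *
plan((.524,-.033,.19),-92.3,10)
cv2.imwrite('pics/s4.png',arm.get_image('scene'))
a=cv2.imread('pics/s4.png')
cv2.imwrite('pics/st4.png',cv2.resize(a[130:300,80:240],None,fx=3.5,fy=3.5))"
```

```text
turn total [ 1.000e-04  9.118e-01 -4.900e-03] pos [ 0.4719 -0.3095  0.2114] F [ 0.23 -0.12 -0.64] t 4.35 w 0.216
[-1.38  0.22  2.45] [ 0.     0.091 -0.   ]
[-1.6   0.22  2.32] [ 0.     0.091 -0.   ]
[-1.8   0.22  2.16] [ 0.     0.091 -0.   ]
[-1.99  0.22  1.99] [ 0.     0.091 -0.   ]
[-2.16  0.22  1.8 ] [ 0.     0.091 -0.   ]
[-2.32  0.22  1.59] [ 0.     0.091 -0.   ]
[-2.45  0.22  1.38] [ 0.     0.091 -0.   ]
[-2.57  0.22  1.15] [ 0.     0.091 -0.   ]
[-2.66  0.22  0.91] [ 0.     0.091 -0.   ]
[-2.73  0.22  0.66] [ 0.     0.091 -0.   ]
```

View pics/st4.png

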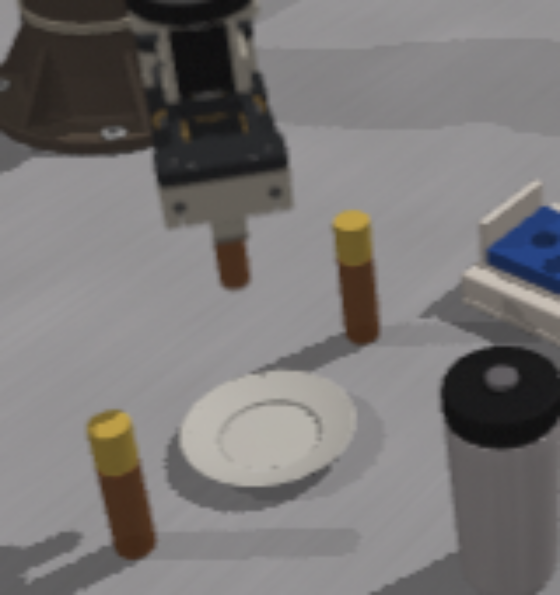

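The tube is lifted upright in the gripper (bottom near crop (233,285)) and the saucer is undisturbed. Carrying it to above the hole.

Request:
{"fn": "move_arm", "kwargs": {
  "series": [
    {"x":-1.4,"y":0.2,"z":2.45,"rx":0,"ry":0.091,"rz":0},
    {"x":-1.6,"y":0.2,"z":2.3,"rx":0,"ry":0.091,"rz":0},
    {"x":-1.8,"y":0.2,"z":2.15,"rx":0,"ry":0.091,"rz":0},
    {"x":-2.0,"y":0.2,"z":2.0,"rx":0,"ry":0.091,"rz":0},
    {"x":-2.15,"y":0.2,"z":1.8,"rx":0,"ry":0.091,"rz":0},
    {"x":-2.3,"y":0.2,"z":1.6,"rx":0,"ry":0.091,"rz":0},
    {"x":-2.45,"y":0.2,"z":1.4,"rx":0,"ry":0.091,"rz":0},
    {"x":-2.55,"y":0.2,"z":1.15,"rx":0,"ry":0.091,"rz":0},
    {"x":-2.65,"y":0.2,"z":0.9,"rx":0,"ry":0.091,"rz":0},
    {"x":-2.75,"y":0.2,"z":0.65,"rx":0,"ry":0.091,"rz":0},
    {"x":0,"y":0,"z":0,"rx":0,"ry":0,"rz":0},
    {"x":0,"y":0,"z":0,"rx":0,"ry":0,"rz":0}
  ]
}}

```text
clock: 5.9
position: [0.5289, -0.0265, 0.197]
ee_rot: [-1.172, 1.257, -1.261]
force: [-0.6, -0.1, -0.6]
width: 0.214
```

```bash
python3 -c "
from h import *
plan((.524,-.033,.13),-92.3,2)
cv2.imwrite('pics/s5.png',arm.get_image('scene'))
cv2.imwrite('pics/t5.png',arm.get_image('top'))
a=cv2.imread('pics/s5.png');b=cv2.imread('pics/t5.png')
cv2.imwrite('pics/st5.png',np.hstack([cv2.resize(a[120:250,190:320],None,fx=3,fy=3),cv2.resize(b[120:250,200:330],None,fx=3,fy=3)]))"
```

```text
turn total [-0.0039 -0.0288 -0.0014] pos [ 0.5289 -0.0265  0.197 ] F [-0.59 -0.08 -0.61] t 5.9 w 0.214
[ 0.35  3.35 -0.24] [-0.002 -0.014 -0.001]
[ 0.34  3.35 -0.23] [-0.002 -0.014 -0.001]
```

View pics/st5.png

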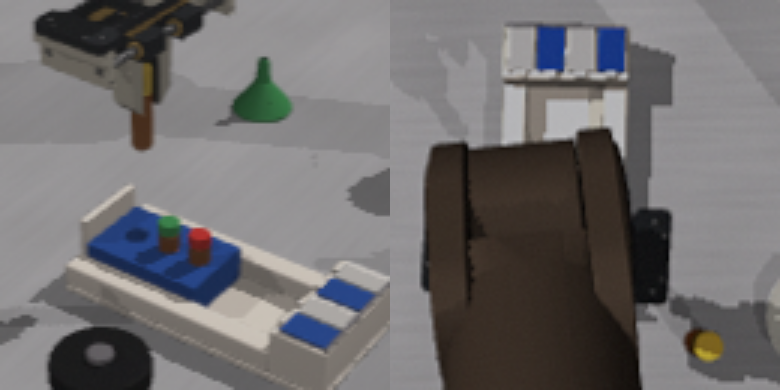

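Request:
{"fn": "move_arm", "kwargs": {
  "series": [
    {"x":0.7,"y":2,"z":-0.45,"rx":0,"ry":-0.028,"rz":0},
    {"x":0,"y":2,"z":0,"rx":0,"ry":0,"rz":0},
    {"x":0,"y":1,"z":0,"rx":0,"ry":0,"rz":0},
    {"x":0,"y":0,"z":0,"rx":0,"ry":0,"rz":0},
    {"x":0,"y":0,"z":0,"rx":0,"ry":0,"rz":0}
  ]
}}

```text
clock: 6.62
position: [0.5246, -0.0373, 0.1472]
ee_rot: [-1.182, 1.238, -1.245]
force: [-0.7, 0.4, -0.7]
width: 0.214
```

```bash
python3 -c "
from h import *
plan((.524,-.033,.13),-92.3,2)
cv2.imwrite('pics/s6.png',arm.get_image('scene'))
a=cv2.imread('pics/s6.png')
cv2.imwrite('pics/st6.png',cv2.resize(a[155:235,200:300],None,fx=7.5,fy=7.5,interpolation=cv2.INTER_CUBIC))"
```

```text
turn total [-0.0065 -0.0048 -0.0007] pos [ 0.5246 -0.0373  0.1472] F [-0.66  0.44 -0.68] t 6.62 w 0.214
[-0.21  0.86 -0.05] [-0.003 -0.002 -0.   ]
[-0.21  0.86 -0.04] [-0.003 -0.002 -0.   ]
```

View pics/st6.png

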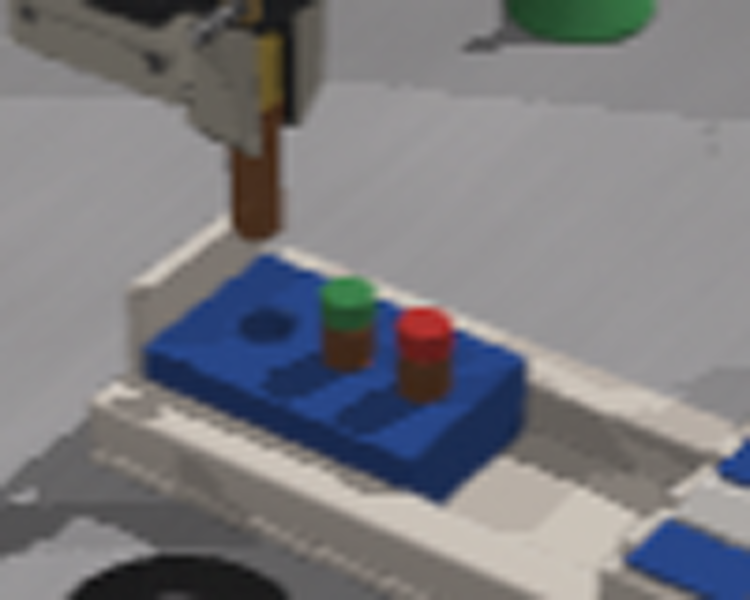

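```bash
python3 -c "
from h import *
s=lambda c:np.array(c)/7.5+np.array([200,155])-.5+.5/7.5
p=arm.observe()['position']
R=Ro.from_rotvec(arm.observe()['ee_rot']).as_matrix();print(R[:,1])
b=p+R[:,1]*.061;print('bottom',b)
print(proj('scene',b),s((256,229)))
print('hole',onz('scene',s((268,325)),.042),proj('scene',(.524,-.033,.042)),s((268,325)))
print(onz('scene',s((256,229)),b[2]))
"
```

```text
[ 6.59886947e-03  3.48638268e-04 -9.99978166e-01]
bottom [ 0.52501827 -0.03730078  0.08621727]
[[234.13985394 185.23935793]] [233.7 185.1]
hole [ 0.52555204 -0.03373077  0.042     ] [[234.99049997 197.59914257]] [235.3 197.9]
[ 0.5236203  -0.03739214  0.08621727]
```

Request:
{"fn": "move_arm", "kwargs": {
  "series": [
    {"x":-0.4,"y":0,"z":0.1,"rx":-0.006,"ry":0,"rz":0},
    {"x":0,"y":1.5,"z":0,"rx":0,"ry":0,"rz":0},
    {"x":0,"y":1.2,"z":0,"rx":0,"ry":0,"rz":0},
    {"x":0,"y":0.6,"z":0,"rx":0,"ry":0,"rz":0},
    {"x":0,"y":0,"z":0,"rx":0,"ry":0,"rz":0},
    {"x":0,"y":0,"z":0,"rx":0,"ry":0,"rz":0}
  ]
}}

```text
clock: 7.42
position: [0.5261, -0.0327, 0.1121]
ee_rot: [-1.187, 1.242, -1.241]
force: [-0.3, -0.1, -0.9]
width: 0.216
```

```bash
python3 -c "
from h import *
plan((.5255,-.0333,.075),-92.3,2)
cv2.imwrite('pics/s7.png',arm.get_image('scene'))
a=cv2.imread('pics/s7.png')
cv2.imwrite('pics/st7.png',cv2.resize(a[155:235,200:300],None,fx=7.5,fy=7.5,interpolation=cv2.INTER_CUBIC))"
```

```text
turn total [-0.0005 -0.004  -0.0008] pos [ 0.5261 -0.0327  0.1121] F [-0.33 -0.08 -0.87] t 7.42 w 0.216
[ 0.03  1.86 -0.03] [-0.    -0.002 -0.   ]
[ 0.03  1.86 -0.03] [-0.    -0.002 -0.   ]
```

View pics/st7.png

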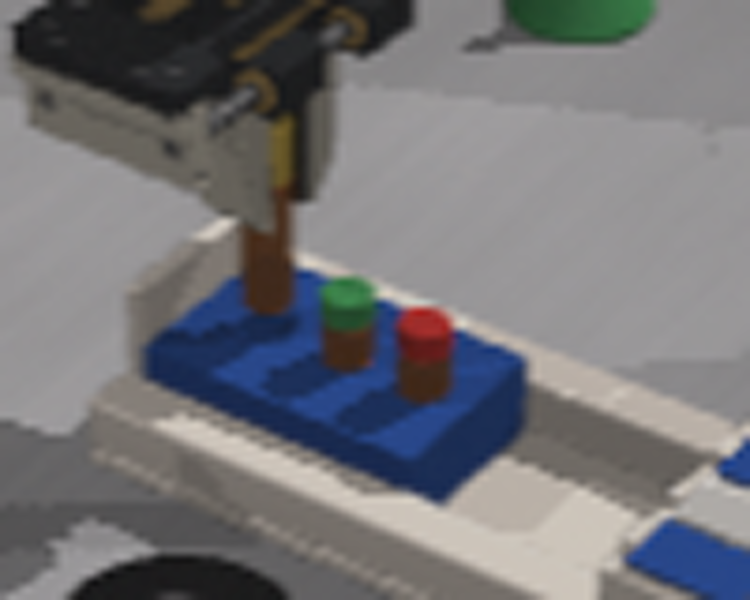

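The tube bottom sits right above the hole, at column 268 for both. Lowering gently.

Request:
{"fn": "move_arm", "kwargs": {
  "series": [
    {"x":0,"y":0.6,"z":0,"rx":0,"ry":0,"rz":0},
    {"x":0,"y":0.5,"z":0,"rx":0,"ry":0,"rz":0},
    {"x":0,"y":0.5,"z":0,"rx":0,"ry":0,"rz":0},
    {"x":0,"y":0,"z":0,"rx":0,"ry":0,"rz":0}
  ]
}}

```text
clock: 7.98
position: [0.526, -0.033, 0.0954]
ee_rot: [-1.187, 1.242, -1.242]
force: [-0.4, 0.6, -0.0]
width: 0.214
```

Request:
{"fn": "move_arm", "kwargs": {
  "series": [
    {"x":0,"y":0.6,"z":0,"rx":0,"ry":0,"rz":0},
    {"x":0,"y":0.6,"z":0,"rx":0,"ry":0,"rz":0},
    {"x":0,"y":0.3,"z":0,"rx":0,"ry":0,"rz":0},
    {"x":0,"y":0,"z":0,"rx":0,"ry":0,"rz":0}
  ]
}}

```text
clock: 8.48
position: [0.526, -0.0329, 0.0792]
ee_rot: [-1.187, 1.242, -1.242]
force: [-0.6, -0.6, -0.9]
width: 0.217
```

Request:
{"fn": "move_arm", "kwargs": {
  "series": [
    {"x":0,"y":0.2,"z":0,"rx":0,"ry":0,"rz":0},
    {"x":0,"y":0.2,"z":0,"rx":0,"ry":0,"rz":0}
  ]
}}

```text
clock: 8.72
position: [0.5261, -0.033, 0.0752]
ee_rot: [-1.187, 1.241, -1.242]
force: [-1.1, -1.2, 0.1]
width: 0.212
```

Request:
{"fn": "move_arm", "kwargs": {
  "series": [
    {"x":0,"y":0.15,"z":0,"rx":0,"ry":0,"rz":0},
    {"x":0,"y":0,"z":0,"rx":0,"ry":0,"rz":0}
  ]
}}

```text
clock: 8.98
position: [0.5273, -0.0331, 0.0751]
ee_rot: [-1.185, 1.24, -1.243]
force: [-1.3, 1.1, -1.0]
width: 0.213
```

Request:
{"fn": "move_arm", "kwargs": {
  "series": [
    {"x":0,"y":0.15,"z":-0.05,"rx":0,"ry":0,"rz":0},
    {"x":0,"y":0.15,"z":0,"rx":0,"ry":0,"rz":0}
  ]
}}

```text
clock: 9.22
position: [0.5292, -0.0332, 0.0744]
ee_rot: [-1.181, 1.236, -1.246]
force: [-2.4, -0.6, 17.3]
width: 0.214
```

Floor contact was felt (17 N upward at TCP z 74.4 mm, as expected). Easing off and releasing.

Request:
{"fn": "move_arm", "kwargs": {
  "series": [
    {"x":0,"y":-0.1,"z":0,"rx":0,"ry":0,"rz":0},
    {"x":0,"y":0,"z":0,"rx":0,"ry":0,"rz":0},
    {"x":0,"y":0,"z":0,"rx":0,"ry":0,"rz":0},
    {"x":0,"y":0,"z":0,"rx":0,"ry":0,"rz":0}
  ],
  "jaw": 6
}}

```text
clock: 9.72
position: [0.5296, -0.0328, 0.0754]
ee_rot: [-1.18, 1.235, -1.246]
force: [-0.8, -0.1, 0.7]
width: 0.598
```

Request:
{"fn": "move_arm", "kwargs": {
  "series": [
    {"x":0,"y":-1.5,"z":0,"rx":0,"ry":0,"rz":0},
    {"x":0,"y":-3,"z":0,"rx":0,"ry":0,"rz":0},
    {"x":0,"y":-2,"z":0,"rx":0,"ry":0,"rz":0},
    {"x":0,"y":0,"z":0,"rx":0,"ry":0,"rz":0}
  ]
}}

```text
clock: 10.22
position: [0.5291, -0.0327, 0.1445]
ee_rot: [-1.18, 1.235, -1.246]
force: [0.4, 0.1, -0.6]
width: 0.653
```

```bash
python3 -c "
from h import *
plan((.440,-.0295,.15),-92.3,3)
cv2.imwrite('pics/s8.png',arm.get_image('scene'))
a=cv2.imread('pics/s8.png')
cv2.imwrite('pics/st8.png',cv2.resize(a[155:235,200:300],None,fx=7.5,fy=7.5,interpolation=cv2.INTER_CUBIC))"
```

```text
turn total [-0.0102 -0.0043 -0.0011] pos [ 0.5291 -0.0327  0.1445] F [ 0.4   0.08 -0.57] t 10.22 w 0.653
[ 0.02 -0.21 -2.97] [-0.003 -0.001 -0.   ]
[ 0.02 -0.2  -2.97] [-0.003 -0.001 -0.   ]
[ 0.02 -0.19 -2.97] [-0.003 -0.001 -0.   ]
```

View pics/st8.png

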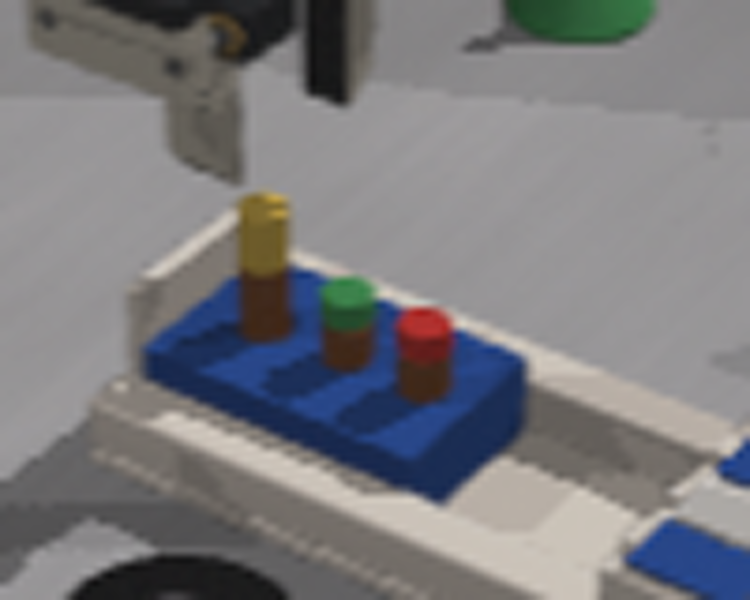

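Request:
{"fn": "move_arm", "kwargs": {
  "series": [
    {"x":0,"y":-0.5,"z":-2.5,"rx":-0.01,"ry":0,"rz":0},
    {"x":0,"y":0,"z":-3.5,"rx":0,"ry":0,"rz":0},
    {"x":0,"y":0,"z":-2.5,"rx":0,"ry":0,"rz":0},
    {"x":0,"y":0,"z":-0.5,"rx":0,"ry":0,"rz":0},
    {"x":0,"y":0,"z":0,"rx":0,"ry":0,"rz":0}
  ],
  "jaw": 0
}}

```text
clock: 10.9
position: [0.4351, -0.0287, 0.1461]
ee_rot: [-1.191, 1.246, -1.239]
force: [0.7, -0.8, 0.6]
width: 0.159
```

```bash
python3 -c "
from h import *
plan((.443,-.0297,.060),-92.3,3)
print(proj('scene',(.525,-.033,.094)),np.array([264,203])/7.5+[199.6,154.6])"
```

```text
turn total [ 0.0049 -0.0043 -0.0009] pos [ 0.4351 -0.0287  0.1461] F [ 0.65 -0.76  0.59] t 10.9 w 0.159
[0.02 2.87 0.28] [ 0.002 -0.001 -0.   ]
[0.02 2.87 0.27] [ 0.002 -0.001 -0.   ]
[0.02 2.87 0.27] [ 0.002 -0.001 -0.   ]
[[234.98032475 182.13275449]] [234.8        181.66666667]
```

Request:
{"fn": "move_arm", "kwargs": {
  "series": [
    {"x":0,"y":2.5,"z":0,"rx":0.005,"ry":0,"rz":0},
    {"x":0,"y":3,"z":0,"rx":0,"ry":0,"rz":0},
    {"x":0,"y":2.2,"z":0,"rx":0,"ry":0,"rz":0},
    {"x":0,"y":0.5,"z":0,"rx":0,"ry":0,"rz":0},
    {"x":0,"y":0,"z":0,"rx":0,"ry":0,"rz":0}
  ]
}}

```text
clock: 11.52
position: [0.4413, -0.0285, 0.062]
ee_rot: [-1.183, 1.239, -1.243]
force: [0.5, 0.0, 0.4]
width: 0.005
```

```bash
python3 -c "
from h import *
plan((.465,-.0305,.060),-92.3,1)
cv2.imwrite('pics/s9.png',arm.get_image('scene'))
a=cv2.imread('pics/s9.png')
cv2.imwrite('pics/st9.png',cv2.resize(a[155:235,180:280],None,fx=7.5,fy=7.5,interpolation=cv2.INTER_CUBIC))"
```

```text
turn total [-0.0051 -0.0046 -0.0016] pos [ 0.4413 -0.0285  0.062 ] F [0.46 0.01 0.4 ] t 11.53 w 0.005
[0.09 0.21 2.38] [-0.005 -0.005 -0.002]
```

View pics/st9.png

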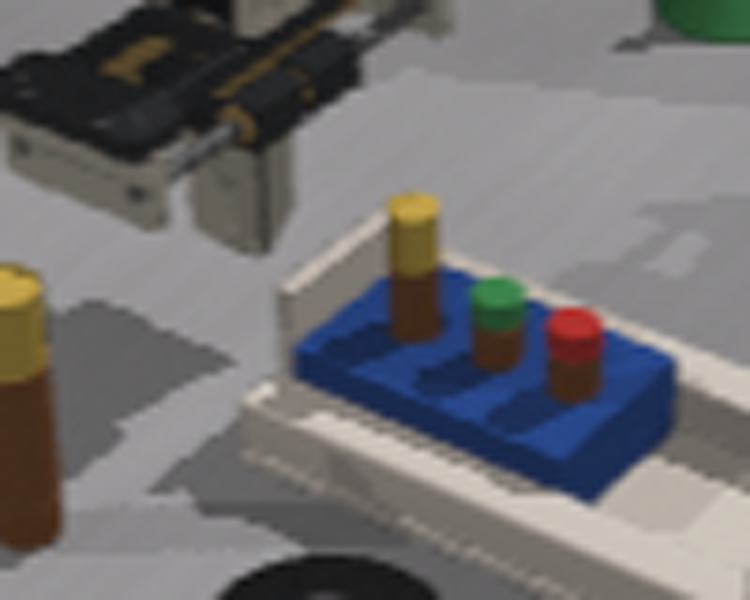

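Request:
{"fn": "move_arm", "kwargs": {
  "series": [
    {"x":0.1,"y":0.1,"z":0.8,"rx":-0.005,"ry":-0.004,"rz":0},
    {"x":0,"y":0,"z":0.9,"rx":0,"ry":0,"rz":0},
    {"x":0,"y":0,"z":0.6,"rx":0,"ry":0,"rz":0},
    {"x":0,"y":0,"z":0.2,"rx":0,"ry":0,"rz":0}
  ]
}}

```text
clock: 12.08
position: [0.4702, -0.0307, 0.0633]
ee_rot: [-1.185, 1.236, -1.24]
force: [0.1, 0.6, 0.0]
width: 0.003
```

Request:
{"fn": "move_arm", "kwargs": {
  "series": [
    {"x":0,"y":0,"z":0.2,"rx":0,"ry":0,"rz":0},
    {"x":0,"y":0,"z":0.2,"rx":0,"ry":0,"rz":0},
    {"x":0,"y":0,"z":0.2,"rx":0,"ry":0,"rz":0},
    {"x":0,"y":0,"z":0.2,"rx":0,"ry":0,"rz":0},
    {"x":0,"y":0,"z":0.2,"rx":0,"ry":0,"rz":0}
  ]
}}

```text
clock: 12.7
position: [0.4792, -0.0311, 0.0631]
ee_rot: [-1.187, 1.238, -1.239]
force: [-2.7, 0.0, 2.8]
width: 0.004
```

Request:
{"fn": "move_arm", "kwargs": {
  "series": [
    {"x":0,"y":0,"z":0.2,"rx":0,"ry":0,"rz":0},
    {"x":0,"y":0,"z":0.2,"rx":0,"ry":0,"rz":0},
    {"x":0,"y":0,"z":0.2,"rx":0,"ry":0,"rz":0},
    {"x":0,"y":0,"z":0.2,"rx":0,"ry":0,"rz":0},
    {"x":0,"y":0,"z":0.2,"rx":0,"ry":0,"rz":0},
    {"x":0,"y":0,"z":0.2,"rx":0,"ry":0,"rz":0}
  ]
}}

```text
clock: 13.45
position: [0.4908, -0.0316, 0.0629]
ee_rot: [-1.189, 1.24, -1.238]
force: [-2.2, 0.8, 2.7]
width: 0.003
```

```bash
python3 -c "
from h import *
plan((.51,-.0325,.062),-92.3,1)
cv2.imwrite('pics/s10.png',arm.get_image('scene'))
a=cv2.imread('pics/s10.png')
cv2.imwrite('pics/st10.png',cv2.resize(a[155:235,180:280],None,fx=7.5,fy=7.5,interpolation=cv2.INTER_CUBIC))"
```

```text
turn total [ 0.0003 -0.0001 -0.0015] pos [ 0.4908 -0.0316  0.0629] F [-2.18  0.77  2.69] t 13.45 w 0.003
[0.02 0.09 1.92] [ 0.    -0.    -0.002]
```

View pics/st10.png

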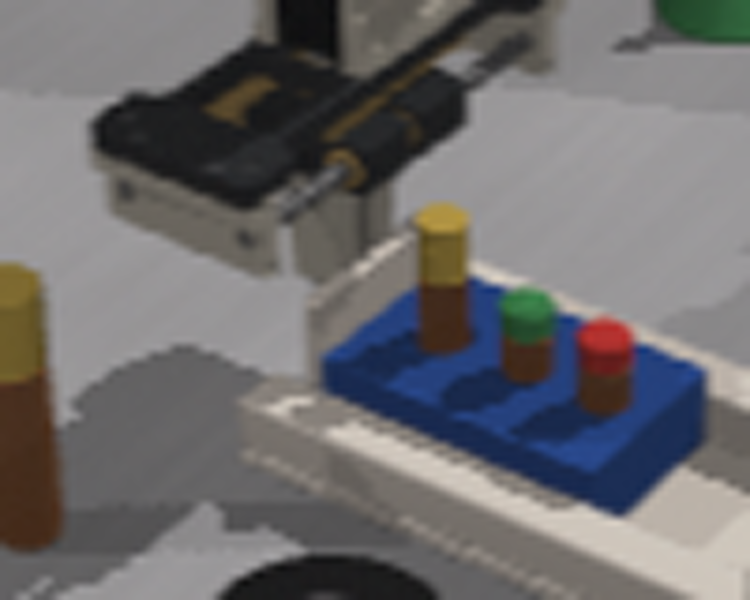

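Request:
{"fn": "move_arm", "kwargs": {
  "series": [
    {"x":0,"y":0,"z":0.2,"rx":0,"ry":0,"rz":0},
    {"x":0,"y":0,"z":0.2,"rx":0,"ry":0,"rz":0},
    {"x":0,"y":0,"z":0.2,"rx":0,"ry":0,"rz":0},
    {"x":0,"y":0,"z":0.2,"rx":0,"ry":0,"rz":0},
    {"x":0,"y":0,"z":0.2,"rx":0,"ry":0,"rz":0},
    {"x":0,"y":0,"z":0.2,"rx":0,"ry":0,"rz":0},
    {"x":0,"y":0,"z":0.2,"rx":0,"ry":0,"rz":0},
    {"x":0,"y":0,"z":0.2,"rx":0,"ry":0,"rz":0},
    {"x":0,"y":0,"z":0.2,"rx":0,"ry":0,"rz":0}
  ]
}}

```text
clock: 14.62
position: [0.5101, -0.0322, 0.0629]
ee_rot: [-1.189, 1.24, -1.237]
force: [-3.8, 0.9, 1.8]
width: 0.005
```

Request:
{"fn": "move_arm", "kwargs": {
  "series": [
    {"x":0,"y":0,"z":0.2,"rx":0,"ry":0,"rz":0},
    {"x":0,"y":0,"z":0.2,"rx":0,"ry":0,"rz":0}
  ]
}}

```text
clock: 14.88
position: [0.5143, -0.0324, 0.0629]
ee_rot: [-1.189, 1.24, -1.237]
force: [-3.9, 0.8, 2.3]
width: 0.004
```

Request:
{"fn": "move_arm", "kwargs": {
  "series": [
    {"x":0,"y":0,"z":0.2,"rx":0,"ry":0,"rz":0},
    {"x":0,"y":0,"z":0.2,"rx":0,"ry":0,"rz":0}
  ]
}}

```text
clock: 15.12
position: [0.5186, -0.0325, 0.0629]
ee_rot: [-1.189, 1.24, -1.237]
force: [-3.5, 0.4, 3.5]
width: 0.006
```

Request:
{"fn": "move_arm", "kwargs": {
  "series": [
    {"x":0,"y":0,"z":0.15,"rx":0,"ry":0,"rz":0},
    {"x":0,"y":0,"z":0.15,"rx":0,"ry":0,"rz":0}
  ]
}}

```text
clock: 15.38
position: [0.5207, -0.0327, 0.0626]
ee_rot: [-1.191, 1.241, -1.236]
force: [-5.4, -0.1, 4.1]
width: 0.004
```

Request:
{"fn": "move_arm", "kwargs": {
  "series": [
    {"x":0,"y":0,"z":0.15,"rx":0,"ry":0,"rz":0},
    {"x":0,"y":0,"z":0.15,"rx":0,"ry":0,"rz":0}
  ]
}}

```text
clock: 15.62
position: [0.5225, -0.0328, 0.0623]
ee_rot: [-1.193, 1.243, -1.235]
force: [-6.3, 0.7, 4.6]
width: 0.005
```

Request:
{"fn": "move_arm", "kwargs": {
  "series": [
    {"x":0,"y":0,"z":0.15,"rx":0,"ry":0,"rz":0},
    {"x":0,"y":0,"z":0.15,"rx":0,"ry":0,"rz":0}
  ]
}}

```text
clock: 15.88
position: [0.5243, -0.0329, 0.062]
ee_rot: [-1.195, 1.245, -1.234]
force: [-5.4, 1.6, 3.5]
width: 0.005
```

Request:
{"fn": "move_arm", "kwargs": {
  "series": [
    {"x":0,"y":0,"z":0.15,"rx":0,"ry":0,"rz":0},
    {"x":0,"y":0,"z":0.15,"rx":0,"ry":0,"rz":0}
  ]
}}

```text
clock: 16.12
position: [0.526, -0.033, 0.0617]
ee_rot: [-1.197, 1.247, -1.233]
force: [-6.7, 1.5, 4.0]
width: 0.006
```

Request:
{"fn": "move_arm", "kwargs": {
  "series": [
    {"x":0,"y":0,"z":0.15,"rx":0,"ry":0,"rz":0},
    {"x":0,"y":0,"z":0.15,"rx":0,"ry":0,"rz":0}
  ]
}}

```text
clock: 16.38
position: [0.5276, -0.0331, 0.0613]
ee_rot: [-1.2, 1.249, -1.231]
force: [-5.5, 1.0, 3.4]
width: 0.005
```

```bash
python3 -c "
from h import *
plan((.54,-.0336,.062),-92.3,1)"
```

```text
turn total [ 0.0136  0.0007 -0.0007] pos [ 0.5276 -0.0331  0.0613] F [-5.54  1.05  3.38] t 16.38 w 0.005
[ 0.   -0.08  1.24] [ 0.014  0.001 -0.001]
```

Request:
{"fn": "move_arm", "kwargs": {
  "series": [
    {"x":0,"y":-0.02,"z":0.17,"rx":0.005,"ry":0,"rz":0},
    {"x":0,"y":-0.02,"z":0.17,"rx":0.005,"ry":0,"rz":0}
  ]
}}

```text
clock: 16.62
position: [0.5298, -0.0332, 0.0613]
ee_rot: [-1.194, 1.243, -1.235]
force: [-4.9, 1.2, 1.1]
width: 0.004
```

Request:
{"fn": "move_arm", "kwargs": {
  "series": [
    {"x":0,"y":-0.02,"z":0.17,"rx":0.005,"ry":0,"rz":0},
    {"x":0,"y":-0.02,"z":0.17,"rx":0.003,"ry":0,"rz":0}
  ]
}}

```text
clock: 16.88
position: [0.5336, -0.0334, 0.0615]
ee_rot: [-1.188, 1.236, -1.239]
force: [-3.0, 0.3, -0.4]
width: 0.008
```

Request:
{"fn": "move_arm", "kwargs": {
  "series": [
    {"x":0,"y":0,"z":0.17,"rx":0.001,"ry":0,"rz":0}
  ]
}}

```text
clock: 17.0
position: [0.5352, -0.0334, 0.0614]
ee_rot: [-1.188, 1.236, -1.239]
force: [-4.1, 0.1, 1.3]
width: 0.003
```

Request:
{"fn": "move_arm", "kwargs": {
  "series": [
    {"x":0,"y":0,"z":0.17,"rx":0.001,"ry":0,"rz":0}
  ]
}}

```text
clock: 17.12
position: [0.537, -0.0335, 0.0614]
ee_rot: [-1.187, 1.235, -1.24]
force: [-4.2, -0.2, 1.1]
width: 0.004
```

Request:
{"fn": "move_arm", "kwargs": {
  "series": [
    {"x":0,"y":0,"z":0.17,"rx":0.001,"ry":0,"rz":0}
  ]
}}

```text
clock: 17.25
position: [0.5383, -0.0335, 0.0614]
ee_rot: [-1.187, 1.235, -1.24]
force: [-6.6, 1.6, 5.8]
width: 0.003
```

Request:
{"fn": "move_arm", "kwargs": {
  "series": [
    {"x":0,"y":0,"z":0.17,"rx":0.001,"ry":0,"rz":0}
  ]
}}

```text
clock: 17.38
position: [0.5387, -0.0335, 0.0612]
ee_rot: [-1.188, 1.236, -1.239]
force: [-9.2, 0.3, 5.5]
width: 0.005
```

Request:
{"fn": "move_arm", "kwargs": {
  "series": [
    {"x":0,"y":0,"z":0.17,"rx":0,"ry":0,"rz":0}
  ]
}}

```text
clock: 17.5
position: [0.5387, -0.0335, 0.061]
ee_rot: [-1.191, 1.239, -1.237]
force: [-10.5, 1.1, 6.8]
width: 0.007
```

Request:
{"fn": "move_arm", "kwargs": {
  "series": [
    {"x":0,"y":0,"z":0.2,"rx":0,"ry":0,"rz":0}
  ]
}}

```text
clock: 17.62
position: [0.5388, -0.0336, 0.0608]
ee_rot: [-1.194, 1.241, -1.236]
force: [-9.0, -0.2, 7.8]
width: 0.011
```

The force dropped from about 6 N to 3 N at TCP x ≈ 0.532. It then rose to 10 N with no further motion about 5 mm later, so the tray clicked and reached the stop. Backing off slowly to check.

Request:
{"fn": "move_arm", "kwargs": {
  "series": [
    {"x":0,"y":0,"z":-0.3,"rx":0.008,"ry":0,"rz":0},
    {"x":0,"y":0,"z":-0.5,"rx":0,"ry":0,"rz":0},
    {"x":0,"y":0,"z":-0.8,"rx":0,"ry":0,"rz":0},
    {"x":0,"y":0,"z":-1.5,"rx":0,"ry":0,"rz":0},
    {"x":0,"y":0,"z":-2.5,"rx":0,"ry":0,"rz":0},
    {"x":0,"y":0,"z":-2.5,"rx":0,"ry":0,"rz":0},
    {"x":0,"y":-2.5,"z":-1,"rx":0,"ry":0,"rz":0},
    {"x":0,"y":-3,"z":-1,"rx":0,"ry":0,"rz":0},
    {"x":0,"y":-3,"z":0,"rx":0,"ry":0,"rz":0},
    {"x":0,"y":0,"z":0,"rx":0,"ry":0,"rz":0}
  ]
}}

```text
clock: 18.88
position: [0.4313, -0.0299, 0.1479]
ee_rot: [-1.184, 1.231, -1.243]
force: [-0.7, -0.7, 0.7]
width: 0.006
```

```bash
python3 -c "
from h import *
print(arm.observe()['position'])
a=arm.get_image('scene');b=arm.get_image('top')
cv2.imwrite('pics/s11.png',a);cv2.imwrite('pics/t11.png',b)
cv2.imwrite('pics/st11.png',np.hstack([a[:,70:370],b[:,110:410]]))
cv2.imwrite('pics/st12.png',cv2.resize(a[155:255,200:330],None,fx=6,fy=6,interpolation=cv2.INTER_CUBIC))"
```

```text
[ 0.43126847 -0.02992613  0.14790461]
```

View pics/st11.png

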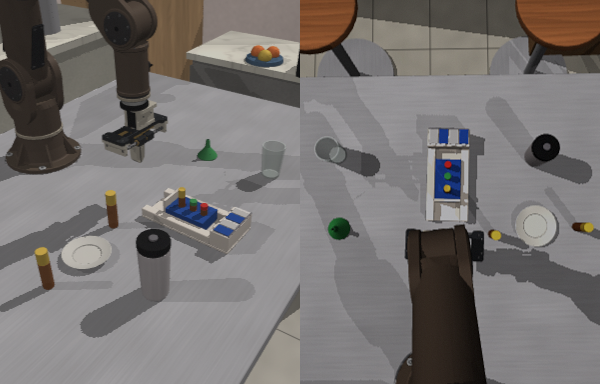

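View pics/st12.png

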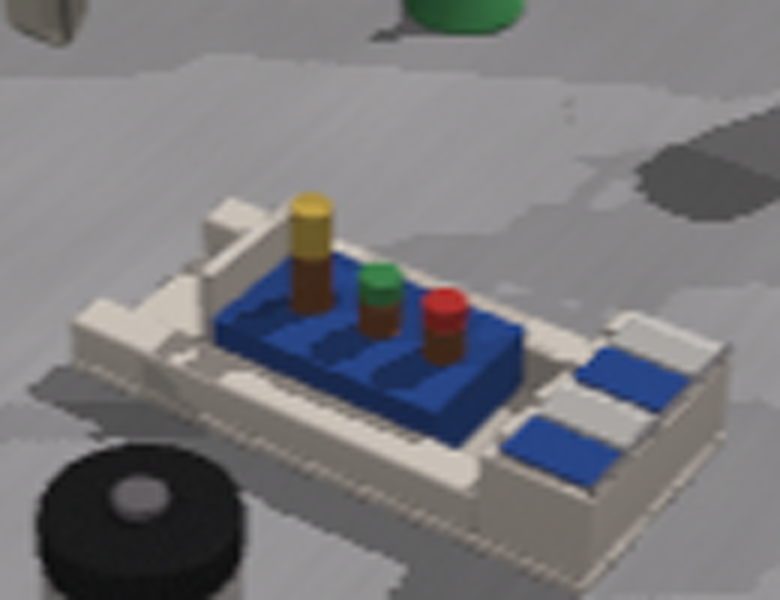

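The tray stays in with the arm clear and the tube stands fully seated. I'll wait a moment, then check again for any creep before handing in.

Request:
{"fn": "move_arm", "kwargs": {
  "series": [
    {"x":0,"y":0,"z":0,"rx":0,"ry":0,"rz":0},
    {"x":0,"y":0,"z":0,"rx":0,"ry":0,"rz":0},
    {"x":0,"y":0,"z":0,"rx":0,"ry":0,"rz":0},
    {"x":0,"y":0,"z":0,"rx":0,"ry":0,"rz":0},
    {"x":0,"y":0,"z":0,"rx":0,"ry":0,"rz":0},
    {"x":0,"y":0,"z":0,"rx":0,"ry":0,"rz":0},
    {"x":0,"y":0,"z":0,"rx":0,"ry":0,"rz":0},
    {"x":0,"y":0,"z":0,"rx":0,"ry":0,"rz":0}
  ]
}}

```text
clock: 19.98
position: [0.4285, -0.03, 0.1434]
ee_rot: [-1.19, 1.237, -1.239]
force: [-0.1, -0.4, 0.6]
width: 0.004
```

```bash
python3 -c "
from h import *
a=arm.get_image('scene');o=cv2.imread('pics/s11.png')
print(cv2.absdiff(a,o)[160:260,200:330].max(), cv2.absdiff(a,o).max())
c=onz('scene',np.array([312,205])/6+[199.6,154.6],.094);print('cap',c,'travel',(c[:2]-[.5245,-.033])@[1,-.039])
# others moved vs. start?
s0=cv2.imread('pics/s0.png') if 0 else cv2.imread('pics/scene0.png')
for n,(r0,r1,c0,c1) in dict(tumbler=(135,185,325,362),mug=(228,300,203,245),funnel=(135,162,262,292),t2=(188,230,172,190)).items(): print(n,cv2.absdiff(a,s0)[r0:r1,c0:c1].mean().round(2),[round(x,2) for x in cv2.phaseCorrelate(a[r0:r1,c0:c1,1].astype(float),s0[r0:r1,c0:c1,1].astype(float))[0]])
"
```

```text
62 108
cap [ 0.58053464 -0.03536016  0.094     ] travel 0.05612668793267735
tumbler 6.9 [-0.16, 0.07]
mug 5.24 [0.52, 0.04]
funnel 4.58 [-0.09, 0.45]
t2 6.51 [-0.11, 0.67]
```

```bash
python3 -c "
from h import *
a=arm.get_image('scene');o=cv2.imread('pics/s11.png')
print(cv2.absdiff(a,o)[185:235,232:300].max(), cv2.phaseCorrelate(a[185:235,232:300,1].astype(float),o[185:235,232:300,1].astype(float)))
cv2.imwrite('pics/f.png',cv2.resize(a[150:310,90:370],None,fx=2.8,fy=2.8))"
```

```text
23 ((-0.03802808971467897, 0.028095693703082958), 0.9922621360731672)
```

View pics/f.png

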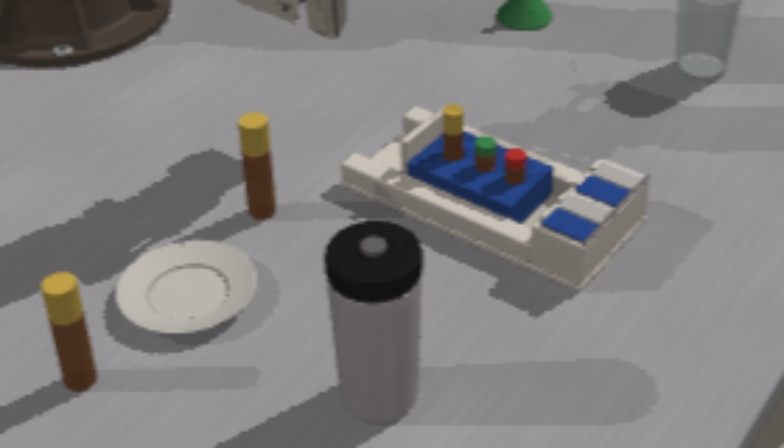

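The tray hasn't moved (0.04 px over about 1 s), and everything else stands where it was. Handing in.

```bash
python3 -c "
from h import *
print(arm.sign_off())"
```

```text
the job is handed in; nothing more can be done
None
```

The job is done and handed in at about 20 s. The 80 mm yellow-capped tube stands in the tray's front hole, and the tray is latched in the organizer.

- **Tube:** I picked it off the saucer, lowered it until I felt the hole's floor, and let go. That contact peaked at 17 N upward, firmer than I meant. Afterwards the cap top was within about 0.5 px of where a fully seated tube would show.
- **Tray:** I pushed it slowly by the white plate. The force rose to 5–7 N, dropped to 3 N at about 55 mm of travel, then reached 10.5 N at the stop. The highest push I read was 10.5 N along the push, well under the 25 N limit.
- **Last checks:** With the arm clear, the tray had moved only 0.04 px over about 1 s, at about 56 mm of travel. In the last picture the tumbler, mug and funnel stand where they were; the image comparison showed shifts of at most 0.5 px, with shadows changed by the arm.
- **What went wrong:** My first move call was refused because some rows lacked numbers. Nothing moved, and I resent it.

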